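Hang the fittings caddy on the rack's cleat and lock it

ROBOT

A 7-joint arm with a two-finger parallel gripper is mounted at the origin on the work surface. World frame = base frame: x ahead of the robot, y to its left, z up, the work surface at z = 0. Lengths are in m, angles in rad, forces in N, time in s.
With the tool pointing down it reaches from about 0.375 to 0.925 m from the base axis. Payload 3.1 kg.
Tool frame: the origin (TCP) lies midway between the tips of the shut fingers; the grasp point (between the pads) lies 19 mm behind it; z points along the fingers, y is the line along which they close (so a half turn about z gives the same grasp; the last joint's range is limited). The gripper opens to 85 mm and grips with 20 to 120 N. Pads are 22 mm wide; open, the fingers measure 114 mm over their backs; the gripper's body (76 mm by 85 mm) begins 54 mm behind the grasp point. The pads swing forward as they close: fully open they stand 13 mm farther back than shut.
Start: joints at [1.005, 0.383, 0.044, 1.598, -0.018, 1.161, -0.05], TCP at [0.293, -0.58, 0.231] pointing down, gripper open.
Joint ranges: [-2.61, 2.61], [-0.41, 2.15], [-1.48, 1.57], [0, 2.5], [-1.57, 4.71], [0.05, 1.97], [-2.85, 2.85]. Speed limits (rad/s): [2.79, 2.79, 3.14, 3.14, 3.14, 3.14, 3.14].

INTERFACE

Orientations are given as a unit quaternion [w, x, y, z].
In Python, from bench import * gives the robot as it stands. Calls block until the motion is done:
- goto(position, orientation): joint-space move of the TCP to a pose.
- line_to(position, rate=0.15, frame=None): straight line of the TCP; frame=None keeps the orientation; rate is the mean speed in m/s.
- set_joints(angles): joint-space move.
- ungrasp() and grasp(): open the fingers fully, or close them until they stop; the grip force is fixed at half the most.
- hold(seconds).
- inverse_kinematics(position, orientation): joint angles nearest the present ones, or None.
- snapshot(name): name is "side" or "top" or "wrist"; returns a dict with "color" (384x512x3 uint8, red, green, blue), "mtx" (3x3 intrinsics, pixels), "k1" (the pictures are not rectified: a ray, as slopes to the right and down, at radius r is drawn at 1 + k1 r^2 times it, then the intrinsics apply), "T" (4x4, takes a point from camera to world coordinates); the wrist camera has in their place "T_tool_cam" (4x4, takes a point from camera to tool coordinates, whose origin is the TCP and whose axes are the flange's). Camera axes: x right, y down, z forward; pixel columns grow to the right and rows downward; lengths in m; the calibration is good to about 2 mm. A picture is of the moment at which its call begins: read the wrist's pose just before it. There is no depth.
A pose or a line that the arm cannot do raises IKError and nothing moves.
- job_done(): hands the job in; it is judged then, once.
Readings, each from a call of its own:
- get_clock(): time.
- get_joint_pos(): joint angles.
- get_joint_velocities(): joint speeds.
- get_joint_torque(): joint torques, N m.
- get_ee_pos(): TCP position.
- get_eef_rot(): TCP orientation.
- get_ft_force(): force on the tool from outside, world axes, zero at the start.
- get_moment(): the same for the moment, N m.
- get_gripper_width(): finger opening in m.
- get_finger_force(): force on a finger pad.
Only numpy, scipy, OpenCV 4.12 (cv2) and the standard library are available. Lean on these libraries where they do the work, as an engineer would, in place of code of your own. Each camera call takes 0.05 s, during which the arm holds its last target. There are 200 camera calls.

TASK

Pick up the plywood fittings caddy by its red handle and hang it on the pine rack: with its front tipped up by about ten degrees, hook the angled strip on its back down behind the rack's wall cleat, then let it come level and ease it home until the brass spring catch snaps out over the strip. Leave it hanging locked, level, flush against the rack and roughly centred on the catch; only press gently, and do not disturb the other things.

Things in the scene. Friction and masses are not known exactly. Their poses are not given: they have to be found in the camera images.
- caddy: Loose plywood tray, 0.3 to 0.5 kg, 150 wide (y), 90 deep (x -45 front to +45 back), walls 50 high; origin under the tray's middle, z up, x to its back. Back plate 110 high. Behind the plate's top a dark strip 140 wide, x 45 to 66.5, top z=110, rear face flat, underside bevelled 45 degrees, lowest at the rear: a downward hook. Two feet behind (z 0 to 14) reach x=66.5 too, so it hangs level.
- handle (a point): Grip point of the caddy's red handle: an upright board 16 thick (caddy y), 45 long (caddy x -10 to +35), rising to z=150 in the caddy frame and free all round above z=110; this point is at x=12.5, y=0, z=133 there. Axes as the caddy's. Grip it from above across the 16 mm with 80 to 120 N, or it pivots.
- strip_edge (a point): Middle of the lowest edge of the caddy's bevelled strip, at x=62.3, y=0, z=79.2 in the caddy frame; axes as the caddy's.
- rack: Pine rack fixed to the table, 420 wide (y), 285 high; origin at table height, middle of the front plane of its back slats; z up, x into the slats, so its front faces its -x. Slats end at z=275. Shelf reaches 115 to the front, top z=30. Pegs at y=+165 and -165, z=252, stand 48 out; the wrench (+y) and shower head (-y) on them are fixed.
- groove (a point): Nominal bottom of the V groove between slats and cleat: rack x=0, y=0, z=200; rack axes. The cleat (dark waxed wood, 240 wide, 20 thick, 28 high) has its top bevelled 45 degrees, falling to the slats, blunt top edge 16 above the groove's bottom and 16 out. Its screws are in slots: cleat and catch really sit up to 14 mm higher or lower than this point, so feel for it. Pushing the caddy over about 20 N wedges it.
- seat (a point): Where the caddy's origin comes when seated with the cleat at nominal height: rack x=-66.5, y=0, z=125 (really up to 14 mm higher or lower, as the cleat); rack axes, which the seated caddy's axes match.
- catch (a joint): Round brass spring catch, 30 wide, 8 out of the slats, middle 41.5 above the true groove bottom, at rack y=0. Value in m: 0 out, to 0.009 pushed into the slats; takes 4.5 to 5.4 N. A seated strip's top is 2.5 mm below it, so it snaps out over it. The caddy's weight alone does not get past: press it 3 to 10 N more, down and towards the slats along the bevel.
- overflow_cap: White plastic overflow cap, a low cone 68 wide, 18 high, on the rack's shelf; origin under its middle.
- pvc_union: Grey PVC pipe union, 58 wide, 58 high, upright on the shelf; origin under its middle.
- glass_jar: Clear glass jar with a steel twist cap, 60 wide, 80 high, upright on the shelf; origin under its middle.
- tape_roll: White roll of thread tape, ring 60 wide, 14 high, flat on the table; origin under its middle.
- pvc_elbow: White PVC elbow, 40 wide, 50 high, on the table; origin under its upright leg.
- primer_can: Can with a blue label and red cap, 64 wide, 110 high, on the table; origin under its middle.
Things that resemble listed ones, but are neither listed nor needed, are in the scene too. What is shaped like the caddy but pink is not meant.

How it is judged:
By the outcome, as a careful person would: the job done as asked, in the order asked, and still so for the second after the job is handed in, with the robot touching nothing.
It also fails if it takes over 72 s, if anything falls off the work surface, if the arm or the gripper's body presses on something with over 40 N, if the wrist force passes 120 N, or if a joint passes its speed limit or range.

## Working session

There is one attempt and no reset: what is moved stays moved. The work goes in short steps, each a Python script; the robot and the scene stay as the last script left them, time stands still between calls to the robot, and variables do not carry over. Pictures are saved under pics/ and viewed, at most 10 in all, crops included, and the job is handed in when it is done.

```bash
ls; mkdir -p pics; python3 - <<'E'
from bench import *
import cv2,numpy as np
for n in ("side","top"):
    s=snapshot(n); cv2.imwrite(f"pics/{n}0.png",cv2.resize(s["color"][:,:,::-1],(800,600),interpolation=cv2.INTER_CUBIC))
    np.savez(f"{n}.npz",**s)
    print(n,s["mtx"].tolist(),s["k1"],np.round(s["T"],3).tolist())
print(get_clock(),get_ee_pos(),get_eef_rot(),get_ft_force(),get_gripper_width())
E
```

```text
pics
side [[414.63384902631327, 0.0, 263.49314082712453], [0.0, 414.63384902631327, 191.6379030044369], [0.0, 0.0, 1.0]] 0.011318289596998186 [[-0.348, 0.619, -0.704, 1.281], [0.937, 0.215, -0.274, 0.219], [-0.018, -0.755, -0.655, 0.902], [0.0, 0.0, 0.0, 1.0]]
top [[349.5010962452634, 0.0, 257.5744689673464], [0.0, 349.5010962452634, 196.2094210120735], [0.0, 0.0, 1.0]] -0.05944204942319664 [[0.015, -0.985, 0.172, 0.291], [-0.999, -0.02, -0.027, -0.086], [0.03, -0.172, -0.985, 1.07], [0.0, 0.0, 0.0, 1.0]]
0.1 [ 0.29271134 -0.57941518  0.23000182] [-1.13973240e-03  9.72754653e-01  2.31833909e-01 -3.54618759e-04] [-0.67329688  0.06165398  0.14616057] 0.08549470232707568
```

View pics/side0.png

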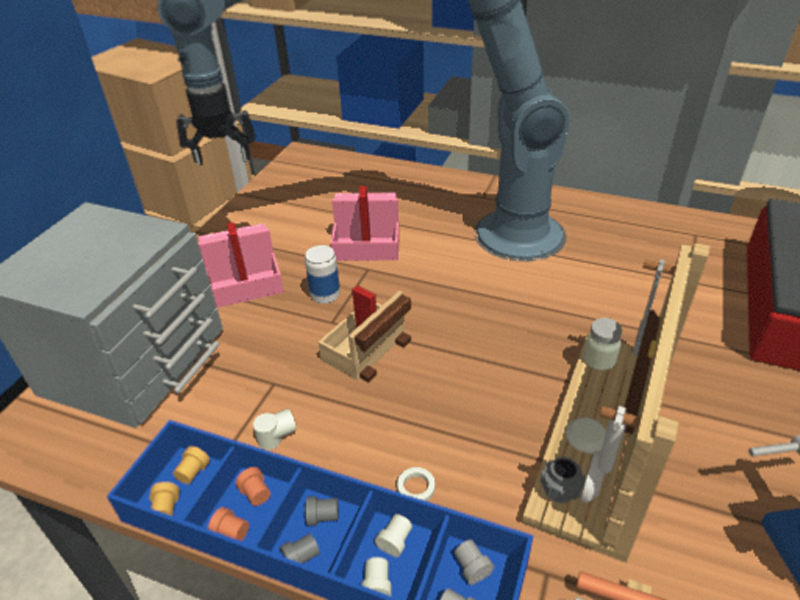

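View pics/top0.png

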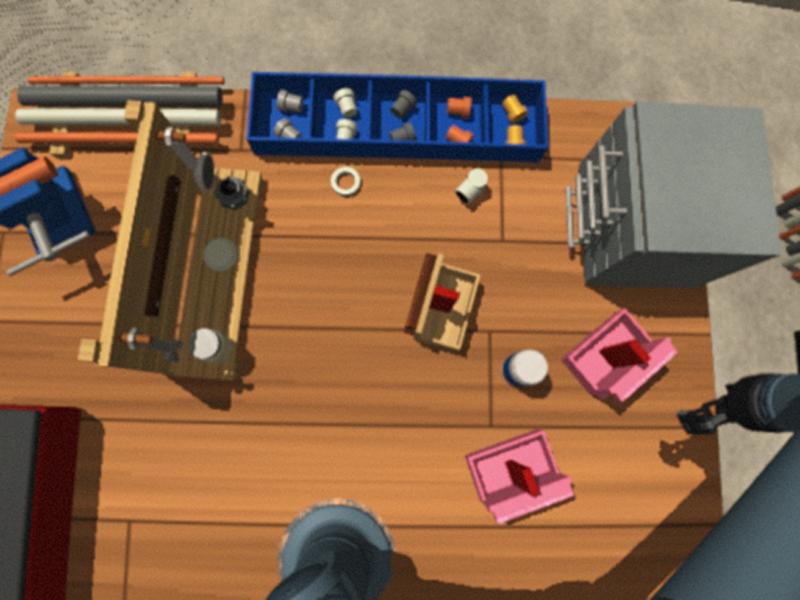

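```bash
python3 - <<'E'
import cv2,numpy as np
for n,(x,y) in (("top",(50,60)),("side",(195,155))):
    c=np.load(n+".npz")["color"][y:y+200,x:x+266,::-1]
    cv2.imwrite(f"pics/{n}c.png",cv2.resize(c,None,fx=3,fy=3,interpolation=cv2.INTER_CUBIC))
E
```

```text
(no output)
```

View pics/topc.png

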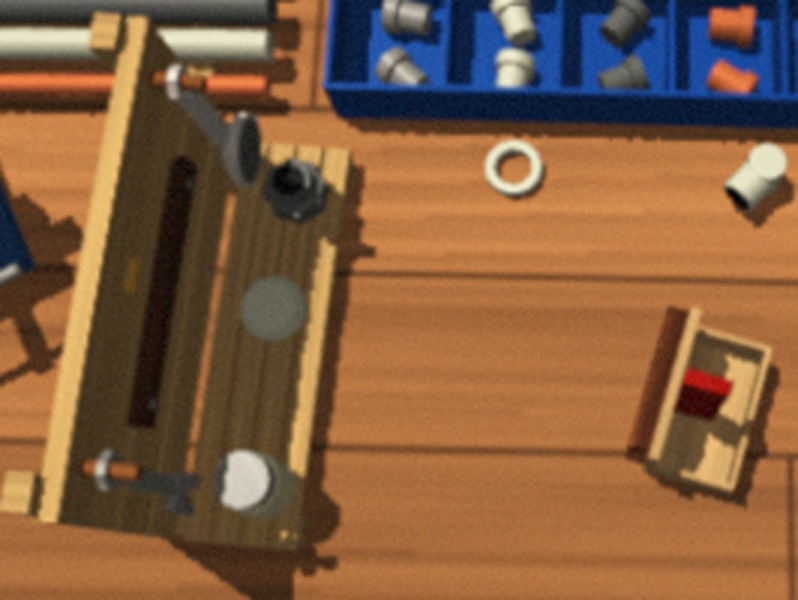

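View pics/sidec.png

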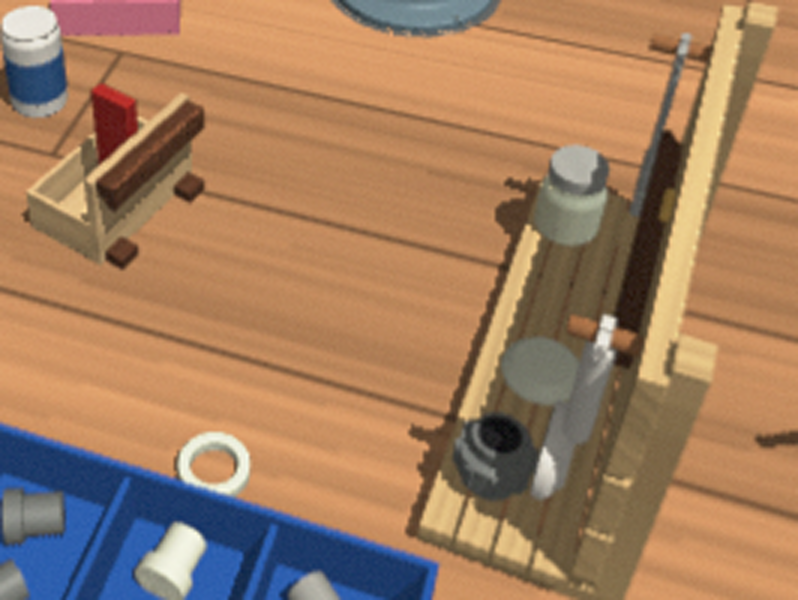

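```bash
cat > h.py <<'E'
import numpy as np,cv2
from scipy.optimize import least_squares
from scipy.spatial.transform import Rotation as R
V={n:np.load(n+".npz") for n in("top","side")}
OFF={"top":(50,60),"side":(195,155)}
def proj(v,P):
    T=np.linalg.inv(v["T"]); r=cv2.Rodrigues(T[:3,:3])[0]
    return cv2.projectPoints(np.array(P,float),r,T[:3,3],v["mtx"],np.array([float(v["k1"]),0,0,0]))[0][:,0]
def place(p,P): 
    c,s=np.cos(p[2]),np.sin(p[2]); P=np.array(P,float)
    return P@np.array([[c,-s,0],[s,c,0],[0,0,1]]).T+[p[0],p[1],0]
def fit(pts,p0):
    def res(p):
        return np.concatenate([((proj(V[n],place(p,[q[1:4] for q in L]))-OFF[n])*3-[q[0] for q in L]).ravel() for n,L in pts.items()])
    s=least_squares(res,p0,loss="soft_l1",f_scale=4); return s.x,res(s.x).reshape(-1,2)
E
python3 - <<'E'
from h import *
m=.001
r,e=fit({"top":[((152,20),0,-.21,.275),((62,522),0,.21,.275),((350,152),-.115,-.21,.03),((297,548),-.115,.21,.03)],
 "side":[((724,8),0,.21,.275),((640,378),0,-.21,.275),((424,514),-.115,-.21,.03)]},[.5,.3,1.57])
print("rack",r,np.degrees(r[2]));print(e.round(1).tolist())
for h in(-.014,0,.014):
    q=place(r,[[-.004,0,.2415+h]]+[[-.02,y,.216+h] for y in(-.12,.12)]);print(h,[((proj(V[n],q)-OFF[n])*3).round().tolist() for n in V])
c,e=fit({"top":[((669,309),.0665,-.07,.11),((630,450),.0665,.07,.11),((771,347),-.045,-.075,.05),((735,490),-.045,.075,.05),((707,383),.0125,0,.15)],
 "side":[((202,108),.0665,.07,.11),((30,195),-.045,-.075,.05),((112,187),.0665,-.07,.11)]},[.5,-.1,1.4])
print("caddy",c,np.degrees(c[2]));print(e.round(1).tolist())
np.save("rack.npy",r);np.save("caddy.npy",c)
from bench import *
import numpy as np
s=snapshot("wrist");print(s["T_tool_cam"].round(3).tolist(),s["mtx"][0,0])
E
```

```text
rack [0.54227225 0.3056541  1.50823638] 86.41557891531464
[[-6.2, -3.2], [-5.1, 1.7], [-1.6, -3.5], [-1.4, 1.8], [-2.5, -6.9], [-2.3, -3.6], [-5.6, 8.4]]
-0.014 [[[132.0, 276.0], [185.0, 155.0], [141.0, 424.0]], [[666.0, 203.0], [608.0, 333.0], [661.0, 125.0]]]
0 [[[125.0, 271.0], [178.0, 149.0], [134.0, 421.0]], [[670.0, 189.0], [612.0, 321.0], [665.0, 112.0]]]
0.014 [[[117.0, 266.0], [172.0, 142.0], [126.0, 419.0]], [[674.0, 176.0], [616.0, 308.0], [669.0, 100.0]]]
caddy [ 0.47332941 -0.20057285  1.32328469] 75.8186276376095
[[-2.1, -2.4], [-1.3, -2.0], [0.1, -0.2], [0.2, 0.8], [1.6, 0.0], [0.4, -4.4], [-4.6, -4.9], [2.8, 0.5]]
[[0.0, -0.964, -0.265, 0.068], [1.0, 0.0, -0.0, -0.0], [0.0, -0.265, 0.964, -0.142], [0.0, 0.0, 0.0, 1.0]] 287.6840443945413
```

View pics/wr1.png

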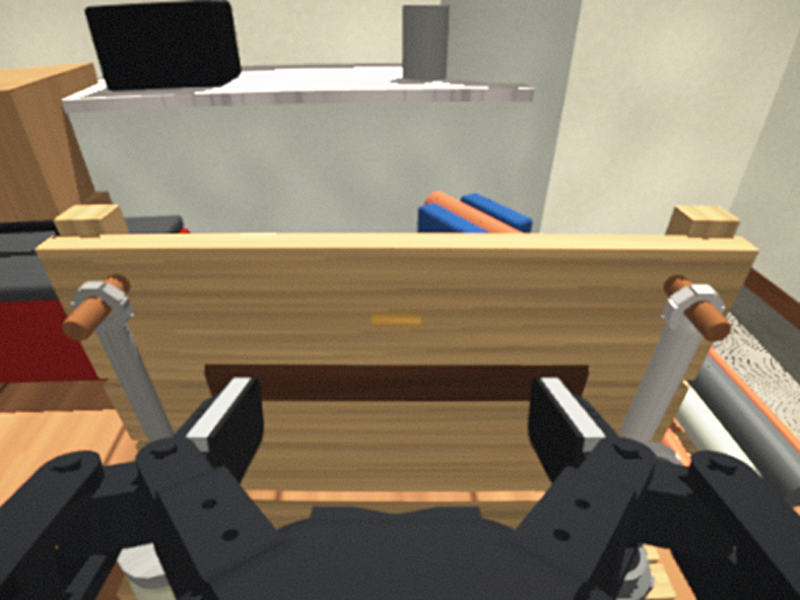

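```bash
python3 - <<'E'
from h import *
v=np.load("wr1.npz"); s=512/800
px=np.array([(42,250),(755,251),(77,328),(714,326),(397,320.5),(210,401),(587,401)])*s+(s-1)/2
def pts(p): 
    h=p[3]; return place(p,[(0,.21,.275),(0,-.21,.275),(-.048,.165,.252),(-.048,-.165,.252),(-.008,0,.2415+h),(-.02,.12,.188+h),(-.02,-.12,.188+h)])+[0,0,p[4]]
f=lambda p:np.r_[((proj(v,pts(p))-px)).ravel(),p[4]/.002]
r0=np.load("rack.npy"); o=least_squares(f,[*r0,-.01,0],x_scale=[.01,.01,.01,.01,.01])
print(r0,o.x.round(4),np.degrees(o.x[2])); print((f(o.x)[:-1].reshape(-1,2)).round(1).tolist())
np.save("rackw.npy",o.x)
E
```

```text
[0.54227225 0.3056541  1.50823638] [ 0.5454  0.3094  1.507  -0.0137 -0.0016] 86.34366248781575
[[-2.9, -1.1], [1.2, -1.5], [1.2, 1.4], [1.5, 2.8], [0.3, 1.0], [3.4, -2.0], [-5.1, -2.0]]
```

```bash
python3 - <<'E'
from h import *
from bench import *
c=np.load("caddy.npy"); g=place(c,[[.0125,0,.114]])[0]; q=quat(tool_R(c[2]))
print(inverse_kinematics(g,q))
line_to(np.array(get_ee_pos())+[0,-.06,.06],rate=.2)
goto(g+[0,0,.12],q); print(get_clock(),get_ft_force())
wristsnap("wr2")
line_to(g,rate=.1); f0=get_ft_force()
grasp(); print(get_clock(),f0,get_ft_force(),get_gripper_width(),get_finger_force(),get_ee_pos(),get_moment())
E
```

```text
[ 0.67717439  0.30412396 -0.42917452  2.00709946  0.16471705  0.86322575
 -0.08963615]
4.8667 [ 0.46990284 -0.40765694 -0.91914098]
6.9 [ 0.62744637  0.04602431 -0.70845297] [ 1.12114933 -0.34415888 -1.11423411] 0.015181007239282977 60.829986333847046 [ 0.47678454 -0.18860736  0.11417882] [ 0.02476232 -0.19777796  0.06143069]
```

View pics/wr2.png

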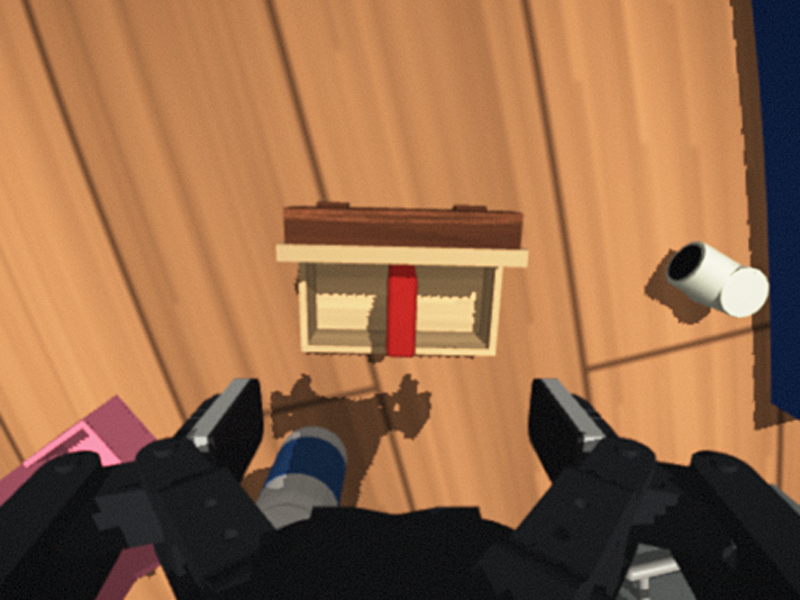

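```bash
python3 - <<'E'
from h import *
v=np.load("wr2.npz"); s=512/800
px=np.array([(285,208),(522,213),(301,355),(495,355),(401,356),(277,262),(527,266)])*s+(s-1)/2
P=[(.0665,.07,.11),(.0665,-.07,.11),(-.045,.075,.05),(-.045,-.075,.05),(-.01,0,.15)]
n=5
c=np.load("caddy.npy"); f=lambda p:(proj(v,place(p,P))-px[:n]).ravel()
o=least_squares(f,c,loss="soft_l1");print(c,o.x,np.degrees(o.x[2]));print(f(o.x).reshape(-1,2).round(1).tolist()); 
rel=place([0,0,-o.x[2]],[[*(c[:2]-o.x[:2]),0]])[0]; print("shift of fit-caddy in caddy frame mm",rel*1000)
print(proj(v,place(o.x,[(.037,.075,.11),(.037,-.075,.11),(.0665,.04,0)]))/s)
E
```

```text
[ 0.47332941 -0.20057285  1.32328469] [ 0.47631203 -0.1989573   1.30753782] 74.91639864795802
[[-1.8, -0.0], [0.8, -0.3], [0.3, -2.0], [0.3, 0.2], [-0.1, 2.2]]
shift of fit-caddy in caddy frame mm [-2.33604468  2.4594474   0.        ]
[[275.65316152 258.06074787]
 [526.98154756 262.664634  ]
 [351.57766439 202.01176071]]
```

```bash
cat >> h.py <<'E'
RK=np.load("rackw.npy") if __import__("os").path.exists("rackw.npy") else None
TC=np.array([.0105,0,.1142])      # TCP in caddy frame
LOW=(.0665,0,.0792); TOPR=(.0665,0,.110)
def cpose(P,at,pitch=0,yr=0):
    """TCP pose putting caddy point P at rack (x,z)=at with front tipped up by pitch deg"""
    a=np.radians(pitch); O=R.from_euler("y",a).as_matrix()
    t=np.array([at[0],yr,at[1]])+O@(TC-np.array(P))
    return place(RK,[t])[0],quat(tool_R(RK[2],a))
def fr():
    """force in rack axes"""
    import bench; f=np.array(bench.get_ft_force()); return R.from_euler("z",-RK[2]).apply(f)
E
python3 - <<'E'
from h import *
from bench import *
f0=fr()
line_to(np.array(get_ee_pos())+[0,0,.19],rate=.15)
hold(.3); print(get_clock(),f0,fr(),get_moment(),get_gripper_width())
p,q=cpose(LOW,(-.06,.24),10)
try: goto(p,q)
except Exception as e: print(repr(e))
hold(.3); print(get_clock(),fr(),get_moment(),get_ee_pos(),p,get_finger_force())
wristsnap("wr3")
t=get_clock(); line_to(cpose(LOW,(-.055,.24),10)[0],rate=.05); print(get_clock()-t,get_ee_pos())
E
```

```text
8.6167 [-0.27196061 -1.14081487 -1.11423411] [-0.51483259 -0.6904087  -5.12999132] [-0.03259541 -0.01869924  0.0125626 ] 0.015620576291572503
10.3917 [ 0.30822329  0.64491701 -4.92298061] [ 0.37730075 -0.05416692 -0.02292168] [0.53883091 0.19947134 0.28417   ] [0.53845436 0.20057051 0.28419257] 60.09046912193298
0.25 [0.53852094 0.20643854 0.28431077]
```

View pics/wr3.png

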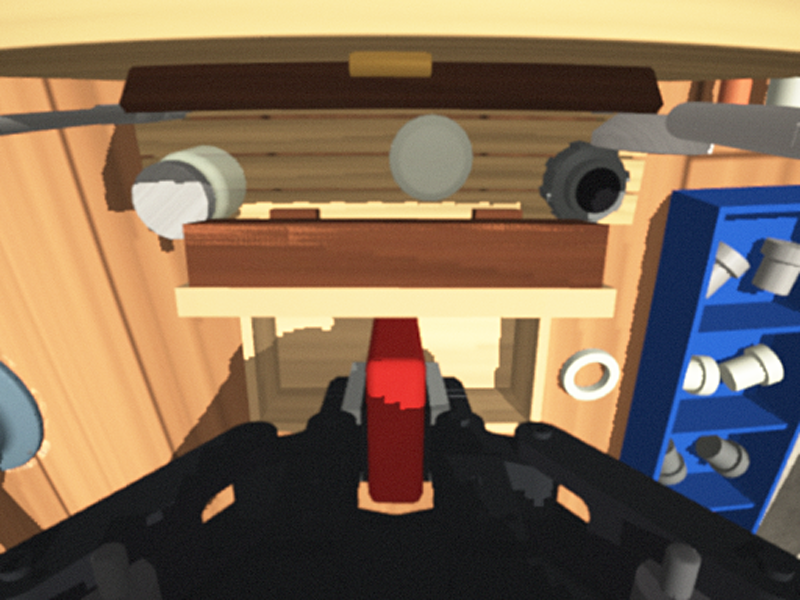

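```bash
python3 - <<'E'
from h import *
v=dict(np.load("wr3.npz")); s=512/800; cv=lambda a:np.array(a)*s+(s-1)/2
px=cv([(186,223),(606,223),(176.5,288),(615,288),(396,499)])
P=np.array([(.0665,.07,.11),(.0665,-.07,.11),(.045,.075,.11),(.045,-.075,.11),(-.01,0,.15)])
# nominal caddy pose in world from the recorded TCP pose: rebuild via RK & commanded pose
a=np.radians(10);O=R.from_euler("y",a).as_matrix()
pz=np.array([0.53883091,0.19947134,0.28417])
def W(p):
    Q=R.from_euler("z",RK[2]).as_matrix()@R.from_euler("y",a+p[2]).as_matrix()@R.from_euler("z",p[4]).as_matrix()
    tc=TC+[p[0],p[3],p[1]]
    return (P-tc)@Q.T+pz
f=lambda p:np.r_[(proj(v,W(p))-px).ravel(),p[1]/.002,p[2]/.02]
o=least_squares(f,np.zeros(5)); print("dx dz dpitch dy dyaw",o.x.round(4),np.degrees(o.x[2]));print(f(o.x)[:-2].reshape(-1,2).round(1).tolist())
q=cv([(123,110),(660,110),(390.5,64)])
for h in(-.014,-.011): print(h,((proj(v,place(RK,[(-.02,.12,.216+h),(-.02,-.12,.216+h),(-.008,0,.2415+h)]))-q)).round(1).tolist())
E
```

```text
dx dz dpitch dy dyaw [-0.0006  0.0027  0.0096  0.0006 -0.0021] 0.5513268257303273
[[-0.4, -0.0], [0.2, 0.0], [1.1, -1.1], [-1.0, -1.0], [0.0, 1.9]]
-0.014 [[-1.9, -1.5], [3.8, -2.3], [1.2, 2.4]]
-0.011 [[-4.4, -1.4], [6.2, -2.2], [1.2, 2.0]]
```

```bash
python3 - <<'E'
from h import *
from bench import *
def go(x,z,rate=.03): line_to(cpose(TOPR,(x,z),10)[0],rate=rate)
go(-.045,.256,.08); go(-.02,.256,.06); hold(.2)
b=fr(); print(get_clock(),b)
x=-.014
while x<.008:
    go(x,.256); f=fr()-b; print(round(x,4),f.round(2))
    if f[0]<-2.5: break
    x+=.0015
print(get_clock(),get_ee_pos(),cpose(TOPR,(x,.256),10)[0])
E
```

```text
11.8 [-1.1176095  -0.38899337 -4.84547788]
-0.014 [ 0.76  0.33 -0.33]
-0.0125 [ 1.37  1.92 -0.46]
-0.011 [ 1.04 -0.16 -0.07]
-0.0095 [ 0.2   0.6  -0.33]
-0.008 [ 0.6  -0.7  -0.05]
-0.0065 [1.5  0.15 0.2 ]
-0.005 [0.19 0.26 0.32]
-0.0035 [-3.16  1.66  2.43]
13.9 [0.54184724 0.24999907 0.26994864] [0.54171639 0.25161803 0.26986049]
```

```bash
python3 - <<'E'
from h import *
from bench import *
def go(x,z,rate=.03): line_to(cpose(TOPR,(x,z),10)[0],rate=rate)
X=-.0045-.0088
go(X,.256); hold(.15); b=fr(); print(get_clock(),b)
z=.250
while z>.214:
    go(X,z); f=fr()-b; print(round(z,4),f.round(2))
    if f[2]>3: break
    z-=.002 if z>.241 else .0012
print(get_clock(),get_ee_pos(),cpose(TOPR,(X,z),10)[0])
wristsnap("wr4")
E
```

```text
14.525 [-0.42145235 -0.17682012 -5.24558288]
0.25 [-0.42 -0.03  0.55]
0.248 [0.49 0.03 0.52]
0.246 [0.36 0.17 0.11]
0.244 [0.49 1.39 0.36]
0.242 [ 0.23 -0.24  0.75]
0.24 [0.51 0.94 0.2 ]
0.2388 [-0.18  0.42  0.95]
0.2376 [ 0.11  0.84 -0.51]
0.2364 [0.45 0.46 0.45]
0.2352 [-0.2  -0.41 -0.22]
0.234 [-0.27  0.81  1.27]
0.2328 [ 0.39 -0.95 -0.17]
0.2316 [0.97 0.47 0.42]
0.2304 [0.47 0.68 0.28]
0.2292 [ 0.33 -0.33  1.27]
0.228 [-1.64  0.5   3.74]
18.625 [0.54129973 0.24149726 0.24227347] [0.54109143 0.24183798 0.24186049]
```

```bash
python3 - <<'E'
from h import *
from bench import *
def go(x,z,rate=.03): line_to(cpose(TOPR,(x,z),10)[0],rate=rate)
b=np.array([-.4,-.2,-5.1]); S=-.0045
for d in(-.0088,-.0075,-.0065,-.0055,-.0048):
    go(S+d,.2290); f=fr()-b; print(d,f.round(2))
    if f[0]<-9 or f[2]>9: break
z=.229
while z>.222:
    z-=.001; go(S+d,z); f=fr()-b; print("z",round(z,4),f.round(2))
    if f[2]>4 or f[0]<-9: break
print(get_clock(),get_ee_pos(),cpose(TOPR,(S+d,z),10)[0],get_moment())
E
```

```text
-0.0088 [-0.15  0.41  0.84]
-0.0075 [-2.48  0.05  2.2 ]
-0.0065 [-4.63  1.95  4.7 ]
-0.0055 [-6.38  1.44  6.53]
-0.0048 [-7.1   2.57  5.26]
z 0.228 [-7.7   3.2  10.42]
20.175 [0.54146991 0.24299168 0.24327382] [0.54134651 0.24582983 0.24186049] [-1.6067799   0.66721442 -0.02250999]
```

```bash
cat >> h.py <<'E'
S=-.005
def edge(th): 
    a=np.radians(th); return -.0042*np.cos(a)-.0308*np.sin(a), -.0308*np.cos(a)+.0042*np.sin(a)
def ztop(th,d,G=.1844):   # height of top-rear corner with the edge on the bevel (or blunt top)
    ex,ez=edge(th); return G+min(-(d+ex),.016)-ez
E
python3 - <<'E'
from h import *
from bench import *
b=np.array([-.4,-.2,-5.1])
def go(th,d,z,rate=.03):
    p,q=cpose(TOPR,(S+d,z),th); line_to(p,rate=rate,frame=q); return fr()-b
print(go(10,-.0085,.2310).round(2))
off=.0003
for th,d in((10,-.0070),(8,-.0070),(6,-.0075),(4,-.008),(2,-.0085),(0,-.009)):
    f=go(th,d,ztop(th,d)+off); print(th,round(ztop(th,d)+off,4),f.round(2),round(get_clock(),2))
    if f[2]>8 or f[0]<-8: off+=.0015; print("raise"); f=go(th,d,ztop(th,d)+off); print(f.round(2))
hold(.15); f=fr()-b; print(f.round(2),get_ee_pos(),cpose(TOPR,(S+d,ztop(0,d)+off),0)[0],off)
wristsnap("wr5")
E
```

```text
[ 1.85 -0.43  0.65]
10 0.2303 [ 0.04 -0.25  0.09] 20.75
8 0.2301 [-1.19  0.02  0.92] 21.0
6 0.2298 [-3.44 -0.29  2.78] 21.25
4 0.2295 [-4.7  -1.32  4.78] 21.5
2 0.2291 [-6.93 -0.43  6.01] 21.75
0 0.2287 [-7.98 -1.48  6.71] 22.0
[-7.95 -1.53  7.94] [0.54246954 0.23598029 0.23375964] [0.54094602 0.23956253 0.2329    ] 0.0003
```

View pics/wr5.png

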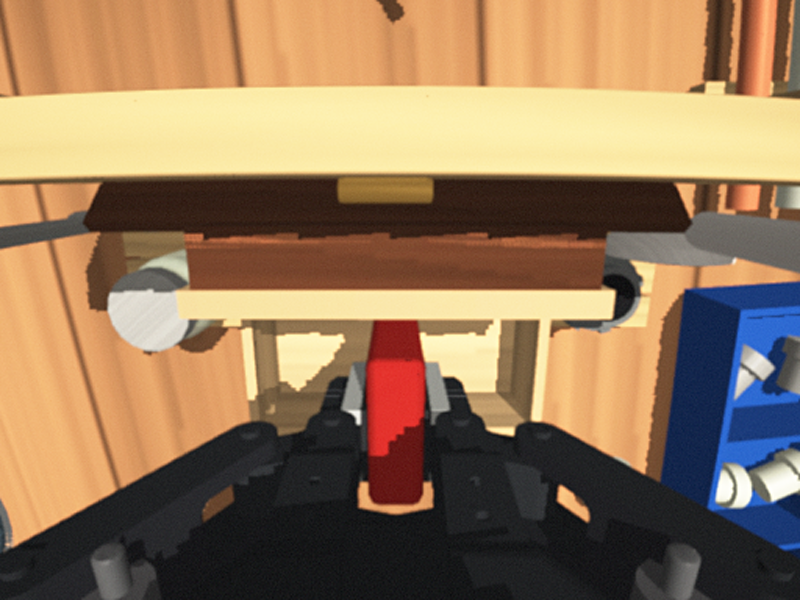

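```bash
cat > fit2.py <<'E'
from h import *
s=512/800; cv=lambda a:np.array(a)*s+(s-1)/2
P=np.array([(.0665,.07,.11),(.0665,-.07,.11),(.045,.075,.11),(.045,-.075,.11),(-.01,0,.15)])
Ttc=np.array([[0,-.964,-.265,.068],[1,0,0,0],[0,-.265,.964,-.142],[0,0,0,1]]); 
def fit2(v,px,rp):
    Tw=v["T"]@np.linalg.inv(Ttc); Q0=Tw[:3,:3]@np.diag([1,-1,-1]); pz=Tw[:3,3]
    W=lambda p:(P-TC-[p[0],p[3],p[1]])@(Q0@R.from_euler("yz",[p[2],p[4]]).as_matrix()).T+pz
    f=lambda p:np.r_[(proj(v,W(p))-cv(px)).ravel(),p[1]/.003,p[2]/.1]
    o=least_squares(f,np.zeros(5)); print("caddy dx dz",(o.x[:2]*1000).round(1),"pitch",np.degrees(o.x[2]).round(1),"dy,yaw",o.x[3:].round(4),f(o.x)[:-2].round(1))
    # rack: slat edge point at row, catch ends front, cleat front top corners ; params x,y,z shift, h
    RP=lambda p:place(RK,np.array([(0,0,.275),(-.008,.015,.2415+p[3]),(-.008,-.015,.2415+p[3]),(-.02,.12,.216+p[3]),(-.02,-.12,.216+p[3])])+p[:3])
    g=lambda p:np.r_[(proj(v,RP(p))-cv(rp)).ravel()[1:],p[:3]/.006,(p[3]+.01)/.02]
    r=least_squares(g,[0,0,0,-.01]); print("rack shift mm",(r.x*1000).round(1),g(r.x)[:9].round(1))
    tool=R.from_euler("z",-RK[2]).as_matrix()
    rk=lambda X:(X-[RK[0],RK[1],0])@tool.T-r.x[:3]
    corners=np.array([(.0665,0,.11),(.0665,0,.0792),(.0623,0,.0792),(.0665,0,0)])
    C=(corners-TC-[o.x[0],o.x[3],o.x[1]])@(Q0@R.from_euler("yz",[o.x[2],o.x[4]]).as_matrix()).T+pz
    print("topr,low,edge,foot in true rack frame mm\n",(rk(C)*1000).round(1)); return o.x,r.x
E
python3 - <<'E'
from fit2 import *
fit2(dict(np.load("wr5.npz")),[(188,235),(605,235),(178,290.5),(614,290.5),(400,506)],[(400,181),(338,203),(433,203),(85,231),(691,231)])
fit2(dict(np.load("wr3.npz")),[(186,223),(606,223),(176.5,288),(615,288),(396,499)],[(400,36),(349,77),(432,77),(123,110),(660,110)])
E
python3 -c "
import cv2,numpy as np
c=np.load('wr4.npz')['color'][:,:,::-1];cv2.imwrite('pics/wr4.png',cv2.resize(c,(800,600),interpolation=cv2.INTER_CUBIC))"
```

```text
caddy dx dz [2.2 4.4] pitch -0.9 dy,yaw [0.0006 0.0024] [-0.2 -2.1  0.7 -2.7  2.1  2.3 -0.9  1.6 -1.5  1. ]
rack shift mm [ -3.2   0.8  -4.4 -10.9] [-3.1  1.   0.5 -0.6  0.3  0.   2.8 -0.6  1.6]
topr,low,edge,foot in true rack frame mm
 [[-16.7  -3.6 229.9]
 [-16.4  -3.7 199.1]
 [-20.6  -3.7 199.1]
 [-15.8  -3.8 119.9]]
caddy dx dz [-0.8  2.3] pitch 1.3 dy,yaw [ 0.0002 -0.    ] [-0.1 -0.  -0.  -0.   1.1 -1.1 -1.  -1.1 -0.   1.9]
rack shift mm [ -2.4   0.7  -4.  -12.9] [-0.3  1.  -1.1 -1.  -1.2  0.   2.  -0.1  1.2]
topr,low,edge,foot in true rack frame mm
 [[-53.5  -1.9 270.6]
 [-59.5  -1.9 240.4]
 [-63.6  -1.9 241.2]
 [-75.1  -1.9 162.7]]
```

View pics/wr4.png

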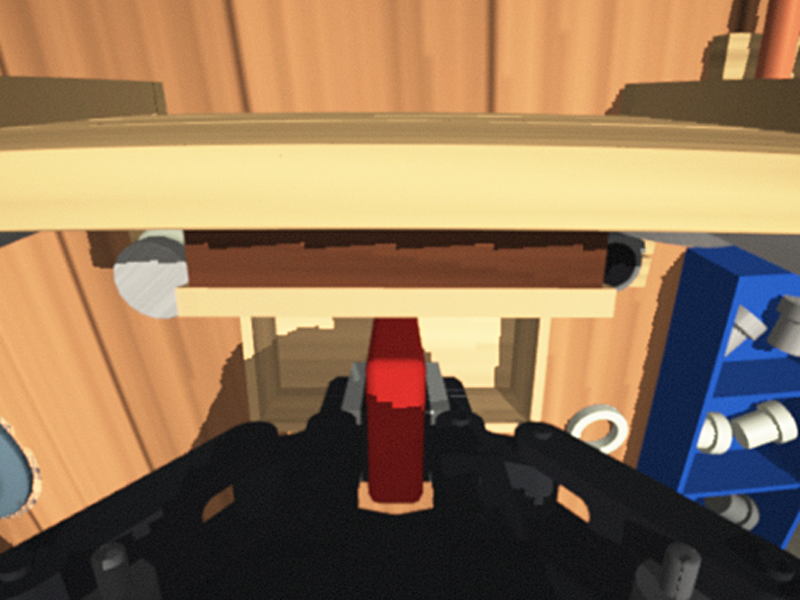

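```bash
cat >> h.py <<'E'
S=-.0045; b0=np.array([-.4,-.2,-5.1])
def ego(th,ex,ez,rate=.04,G=.184):
    """put strip edge at ex (from slats), ez above groove (estimated), pitch th"""
    import bench
    p,q=cpose((.0623,0,.0792),(S+ex,G+ez),th); bench.line_to(p,rate=rate,frame=q); f=fr()-b0
    print(th,round(ex*1e3,1),round(ez*1e3,1),f.round(1),"lag mm",(place([0,0,-RK[2]],[np.array(bench.get_ee_pos())-p])[0]*1e3).round(1)); return f
E
python3 - <<'E'
from h import *
from bench import *
ego(0,-.018,.025); ego(10,-.030,.027); ego(10,-.018,.021); ego(10,-.0155,.0205);f=ego(10,-.013,.0205)
if f[0]>-6:
  for ez in(.019,.0175,.0165):
    f=ego(10,-.013,ez)
    if f[2]>5: break
print(get_clock()); wristsnap("wr6")
E
```

```text
0 -18.0 25.0 [-0.5  0.2  0.1] lag mm [1.1 0.5 0.2]
10 -30.0 27.0 [0.4 0.  0.7] lag mm [ 1.5  0.6 -0.3]
10 -18.0 21.0 [ 0.6  0.5 -0. ] lag mm [ 0.   0.2 -0.2]
10 -15.5 20.5 [1.1 0.3 1.2] lag mm [0.2 0.  0.1]
10 -13.0 20.5 [-1.7 -0.1  1. ] lag mm [-1.  -0.3  0. ]
10 -13.0 19.0 [-4.   0.1  0.8] lag mm [-1.3 -0.4 -0.2]
10 -13.0 17.5 [-4.7  1.2  3.6] lag mm [-1.2 -0.4  0.1]
10 -13.0 16.5 [-6.1  0.7  6.5] lag mm [-1.4 -0.5  0.9]
24.825
```

```bash
python3 - <<'E'
from h import *
from bench import *
for th,ez in((8,.017),(6,.017),(4,.0165),(2,.0165),(0,.0165)):
    f=ego(th,-.0135,ez)
    if f[0]<-9 or f[2]>9: break
else:
  for ez in np.arange(.0155,.007,-.001):
    f=ego(0,-.0135,ez)
    if f[2]>4 or f[0]<-6: break
print(get_clock(),get_moment())
E
```

```text
8 -13.5 17.0 [-3.8 -0.7  4.1] lag mm [-0.7 -0.8  0.5]
6 -13.5 17.0 [-5.2 -0.5  5.1] lag mm [-0.4 -0.8  0.7]
4 -13.5 16.5 [-5.3 -1.   5.4] lag mm [-0.9 -1.   0.7]
2 -13.5 16.5 [-5.2 -0.8  5.8] lag mm [-1.  -1.   0.6]
0 -13.5 16.5 [-5.2 -1.   5.1] lag mm [-1.1 -0.9  0.3]
0 -13.5 15.5 [-7.3  0.7  9.6] lag mm [-1.1 -0.9  1.3]
26.375 [-1.51776828  0.18198268 -0.00448293]
```

```bash
python3 - <<'E'
from h import *
d=wristsnap("wr7")
for n in("wr5","wr6","wr7"):
    c=np.load(n+".npz")["color"].astype(int)
    print(n,"center"); m=c[:,240:256].mean(1).astype(int)
    print([(r,*m[r]) for r in range(100,206,3)])
    m=c[:,135:150].mean(1).astype(int); print(" side",[(r,*m[r]) for r in range(110,195,4)])
E
```

```text
wr5 center
[(100, np.int64(251), np.int64(234), np.int64(167)), (103, np.int64(251), np.int64(235), np.int64(168)), (106, np.int64(252), np.int64(237), np.int64(171)), (109, np.int64(249), np.int64(225), np.int64(153)), (112, np.int64(120), np.int64(95), np.int64(59)), (115, np.int64(158), np.int64(118), np.int64(56)), (118, np.int64(152), np.int64(114), np.int64(54)), (121, np.int64(164), np.int64(123), np.int64(58)), (124, np.int64(147), np.int64(109), np.int64(51)), (127, np.int64(135), np.int64(100), np.int64(47)), (130, np.int64(67), np.int64(45), np.int64(25)), (133, np.int64(47), np.int64(29), np.int64(20)), (136, np.int64(48), np.int64(29), np.int64(20)), (139, np.int64(53), np.int64(32), np.int64(22)), (142, np.int64(44), np.int64(27), np.int64(20)), (145, np.int64(55), np.int64(33), np.int64(23)), (148, np.int64(63), np.int64(37), np.int64(24)), (151, np.int64(99), np.int64(57), np.int64(36)), (154, np.int64(132), np.int64(75), np.int64(48)), (157, np.int64(129), np.int64(73), np.int64(46)), (160, np.int64(126), np.int64(73), np.int64(47)), (163, np.int64(131), np.int64(75)
[... 7072 characters left out ...]
(142, np.int64(53), np.int64(32), np.int64(21)), (146, np.int64(50), np.int64(31), np.int64(21)), (150, np.int64(55), np.int64(33), np.int64(23)), (154, np.int64(57), np.int64(34), np.int64(23)), (158, np.int64(138), np.int64(78), np.int64(49)), (162, np.int64(119), np.int64(68), np.int64(44)), (166, np.int64(122), np.int64(69), np.int64(44)), (170, np.int64(121), np.int64(69), np.int64(45)), (174, np.int64(118), np.int64(68), np.int64(44)), (178, np.int64(126), np.int64(71), np.int64(45)), (182, np.int64(128), np.int64(73), np.int64(46)), (186, np.int64(183), np.int64(127), np.int64(83)), (190, np.int64(248), np.int64(227), np.int64(166)), (194, np.int64(248), np.int64(227), np.int64(165))]
```

```bash
python3 - <<'E'
from h import *
H={n:dict(np.load(n+".npz")) for n in("wr3","wr5","wr6","wr7")}
# slat top front edge (x=0,z=.275) row and catch nose lower boundary row at centre column
obs={"wr3":(23,49),"wr5":(110.5,128.7),"wr6":(155.5,None),"wr7":(118,134.5)}
for n,(rs,rc) in obs.items():
    v=H[n]
    for zs in (-.002,-.006):
        f=lambda x:proj(v,place(RK,[(x,0,.275+zs)]))[0,1]-rs
        xs=np.linspace(-.02,.02,81); x=xs[np.argmin([abs(f(t)) for t in xs])]
        out=[round(x*1e3,1)]
        if rc:
            for h in(-.010,-.014):
                g=[abs(proj(v,place(RK,[(t,0,.2395+h+zs)]))[0,1]-rc) for t in xs]; out.append(round(xs[int(np.argmin(g))]*1e3+7.5,1))
        print(n,zs,"slat x by top edge, by catch nose:",out)
    print("   TCP rack", (place([0,0,-RK[2]],[ (v["T"]@np.linalg.inv(np.array([[0,-.964,-.265,.068],[1,0,0,0],[0,-.265,.964,-.142],[0,0,0,1]])))[:3,3]-[RK[0],RK[1],0]])[0]*1e3).round(1))
E
```

```text
wr3 -0.002 slat x by top edge, by catch nose: [np.float64(-3.0), np.float64(-3.5), np.float64(-3.5)]
wr3 -0.006 slat x by top edge, by catch nose: [np.float64(-2.5), np.float64(-3.5), np.float64(-3.5)]
   TCP rack [-110.2   -0.8  284.2]
wr5 -0.002 slat x by top edge, by catch nose: [np.float64(-2.5), np.float64(-3.0), np.float64(-3.0)]
wr5 -0.006 slat x by top edge, by catch nose: [np.float64(-2.5), np.float64(-3.0), np.float64(-3.5)]
   TCP rack [-73.7  -2.2 233.7]
wr6 -0.002 slat x by top edge, by catch nose: [np.float64(-2.5)]
wr6 -0.006 slat x by top edge, by catch nose: [np.float64(-4.0)]
   TCP rack [-63.9  -0.9 244.9]
wr7 -0.002 slat x by top edge, by catch nose: [np.float64(-2.5), np.float64(-3.5), np.float64(-3.5)]
wr7 -0.006 slat x by top edge, by catch nose: [np.float64(-2.5), np.float64(-3.5), np.float64(-4.0)]
   TCP rack [-71.1  -1.4 235.8]
```

```bash
python3 - <<'E'
from h import *
from bench import *
ego(0,-.014,.021); ego(10,-.016,.024); ego(9,-.0115,.022); 
for ez in(.0205,.019,.018):
    f=ego(9,-.0115,ez)
    if f[2]>3: break
for th in (6,3,0): f=ego(th,-.0115,ez)
for ez in np.arange(ez-.001,.005,-.001):
    f=ego(0,-.0115,ez)
    if f[2]>4.5: break
print(get_clock())
E
```

```text
0 -14.0 21.0 [-0.1  0.2 -0. ] lag mm [2.4 1.3 0.1]
10 -16.0 24.0 [ 0.   0.2 -0.2] lag mm [ 1.3  0.7 -0.6]
9 -11.5 22.0 [ 0.2  0.3 -0.1] lag mm [-1.2 -0.3 -0.7]
9 -11.5 20.5 [-2.3 -0.4  0.7] lag mm [-1.3 -0.4 -0.3]
9 -11.5 19.0 [-4.5  0.9  1.2] lag mm [-1.3 -0.5 -0.1]
9 -11.5 18.0 [-5.4  0.4  3.8] lag mm [-1.  -0.5  0.4]
6 -11.5 18.0 [-3.5  0.4  4.1] lag mm [-0.6 -0.8  0.3]
3 -11.5 18.0 [-4.5 -0.6  3.8] lag mm [-0.3 -0.5  0.4]
0 -11.5 18.0 [-3.8 -0.5  2.5] lag mm [-0.4 -0.3  0.1]
0 -11.5 17.0 [-6.8  0.4  7.4] lag mm [-0.4 -0.3  1.2]
29.1917
```

```bash
python3 - <<'E'
from h import *
wristsnap("wr8")
for n in("wr3","wr4","wr5","wr6","wr7","wr8"):
    c=cv2.GaussianBlur(np.load(n+".npz")["color"],(3,3),0).astype(int)
    r,g,b=c[...,0],c[...,1],c[...,2]
    L=(r>200)&(g>170)
    res=[]
    for col in (150,200,300,350):
        rows=np.where(L[165:215,col])[0]+165
        k=[x for x in rows if 178<=x<=208]; res.append((min(k),max(k)))
    row=L[194]; cs=np.where(row[90:420])[0]+90
    red=(r>70)&(g<0.55*r)&(b<.5*r)&(r-g>45)
    red[:200]=False;red[:, :225]=False;red[:,285:]=False
    yy,xx=np.where(red); 
    w=[np.ptp(np.where(red[k])[0])+1 for k in (230,260,300,315) if red[k].any()]
    # sunlit/any brown left edge of strip
    sm=(r>90)&(g<.65*r); k=np.where(sm[178,100:420])[0]+100
    print(n,res,cs.min(),cs.max(),"red rows",yy.min(),yy.max(),"w",w,"strip@178",k.min(),k.max())
E
```

```text
wr3 [(np.int64(184), np.int64(203)), (np.int64(184), np.int64(208)), (np.int64(185), np.int64(208)), (np.int64(185), np.int64(208))] 109 404 red rows 204 321 w [np.int64(37), np.int64(37), np.int64(34), np.int64(34)] strip@178 120 385
wr4 [(np.int64(185), np.int64(202)), (np.int64(185), np.int64(208)), (np.int64(185), np.int64(208)), (np.int64(185), np.int64(208))] 90 418 red rows 204 321 w [np.int64(37), np.int64(36), np.int64(33), np.int64(34)] strip@178 122 385
wr5 [(np.int64(186), np.int64(208)), (np.int64(186), np.int64(203)), (np.int64(186), np.int64(204)), (np.int64(186), np.int64(208))] 90 419 red rows 205 322 w [np.int64(36), np.int64(37), np.int64(34), np.int64(35)] strip@178 122 384
wr6 [(np.int64(186), np.int64(204)), (np.int64(186), np.int64(208)), (np.int64(186), np.int64(208)), (np.int64(186), np.int64(208))] 90 393 red rows 205 322 w [np.int64(37), np.int64(36), np.int64(33), np.int64(35)] strip@178 122 384
wr7 [(np.int64(187), np.int64(208)), (np.int64(187), np.int64(204)), (np.int64(187), np.int64(205)), (np.int64(187), np.int64(208))] 90 419 red rows 206 322 w [np.int64(36), np.int64(37), np.int64(34), np.int64(35)] strip@178 123 384
wr8 [(np.int64(191), np.int64(208)), (np.int64(191), np.int64(208)), (np.int64(191), np.int64(208)), (np.int64(191), np.int64(208))] 90 419 red rows 210 325 w [np.int64(35), np.int64(37), np.int64(35), np.int64(35)] strip@178 125 382
```

```bash
python3 - <<'E'
from h import *
Ttc=np.array([[0,-.964,-.265,.068],[1,0,0,0],[0,-.265,.964,-.142],[0,0,0,1]])
v=dict(np.load("wr3.npz")); v["T"]=Ttc
gp=np.array([.0105,0,.1332])
def feat(dl,dx=-.0008,dz=.0023):
    P=np.array([(.045,0,.11),(-.01,0,.15),(.0562,.07,.11),(.0562,-.07,.11)])-gp
    P=R.from_euler("y",np.radians(dl)).apply(P)+[0-dx,0,.019-dz]   # rel TCP, caddy-up axes
    q=proj(v,P*[1,-1,-1]); return np.array([q[0,1],q[1,1],q[3,0]-q[2,0]])
for dl in(0,1,2,4,6,8): print(dl,feat(dl).round(1),(feat(dl)-feat(0)).round(1))
print("obs delta wr8: plate +7, red end +4, width -8 ; wr7: +3,+1.5,-4; wr5 +2,+1,-3")
E
```

```text
0 [182.9 321.8 266.7] [0. 0. 0.]
1 [183.4 321.8 265.2] [ 0.5 -0.  -1.5]
2 [183.9 321.8 263.7] [ 1.  -0.1 -3. ]
4 [185.  321.6 260.8] [ 2.2 -0.2 -5.9]
6 [186.2 321.4 258. ] [ 3.3 -0.4 -8.7]
8 [187.4 321.1 255.3] [  4.6  -0.7 -11.4]
obs delta wr8: plate +7, red end +4, width -8 ; wr7: +3,+1.5,-4; wr5 +2,+1,-3
```

```bash
cat >> h.py <<'E'
def ego2(th,ex,ez,dl,gx=.0117,gz=.1347,rate=.04,S=-.003,G=.182,yr=.0008,quiet=0):
    """as ego, with the caddy pivoted by dl deg in the grip; (gx,gz): caddy point at the grasp point"""
    import bench
    a=np.radians(th); t=np.radians(th-dl)
    g=np.array([S+ex,yr,G+ez])+R.from_euler("y",a).apply(np.array([gx-.0623,0,gz-.0792]))
    p=place(RK,[g+R.from_euler("y",t).apply([0,0,-.019])])[0]; q=quat(tool_R(RK[2],t))
    bench.line_to(p,rate=rate,frame=q); f=fr()-b0
    if not quiet: print(th,round(ex*1e3,1),round(ez*1e3,1),f.round(1),"lag",(place([0,0,-RK[2]],[np.array(bench.get_ee_pos())-p])[0]*1e3).round(1)); 
    return f
def feats(n):
    c=cv2.GaussianBlur(np.load(n+".npz")["color"],(3,3),0).astype(int); r,g,b=c[...,0],c[...,1],c[...,2]
    L=(r>200)&(g>170); k=np.where(L[178:208,300])[0]+178
    red=(r>70)&(g<0.55*r)&(b<.5*r)&(r-g>45); red[:200]=0;red[:,:225]=0;red[:,285:]=0
    sm=(r>90)&(g<.65*r); s=np.where(sm[178,100:420])[0]+100
    return k.min(),np.where(red)[0].max(),s.max()-s.min()
E
python3 - <<'E'
from h import *
from bench import *
D=5.3
line_to(np.array(get_ee_pos())+[0,0,.008],rate=.05); hold(.1); print(fr()-b0); wristsnap("wr9"); print(feats("wr9"),feats("wr3"))
ego2(5,-.022,.026,D); ego2(10,-.022,.023,D); ego2(10,-.0135,.022,D); f=ego2(9,-.0125,.0195,D)
for th in(7,5,3,1,0):
    f=ego2(th,-.0125,.0190,D)
    if f[0]<-5: break
print(get_clock()); wristsnap("wr10"); print(feats("wr10"))
E
```

```text
[ 0.55418439 -0.24819119  0.63521096]
(np.int64(191), np.int64(325), np.int64(257)) (np.int64(185), np.int64(321), np.int64(265))
5 -22.0 26.0 [0.9 0.8 0.6] lag [-0.3 -0.2  0.2]
10 -22.0 23.0 [0.8 0.5 0.2] lag [2.7 1.1 0.3]
10 -13.5 22.0 [-2.9 -0.   1.5] lag [-1.8 -0.7 -0.3]
9 -12.5 19.5 [-3.5 -1.2  0.1] lag [-2.5 -0.6 -0.5]
7 -12.5 19.0 [-3.7  0.1  0. ] lag [-1.5 -0.2 -0.4]
5 -12.5 19.0 [-4.  -0.5 -0.2] lag [-0.8 -0.1 -0.4]
3 -12.5 19.0 [-2.   0.1  0.3] lag [ 0.1 -0.  -0. ]
1 -12.5 19.0 [ 0.6 -0.8  0.1] lag [0.9 0.1 0.2]
0 -12.5 19.0 [ 0.3 -0.1 -0.1] lag [1.2 0.2 0.4]
32.1
(np.int64(192), np.int64(325), np.int64(257))
```

```bash
python3 - <<'E'
from h import *
from bench import *
D=5.3
for ez in np.arange(.0175,.004,-.00125):
    f=ego2(0,-.0122,ez,D)
    if f[2]>3.5 or f[0]<-4: break
print(get_clock()); wristsnap("wr11"); print(feats("wr11"))
c=np.load("wr11.npz")["color"].astype(int); print([(r,*c[r,240:256].mean(0).astype(int).tolist()) for r in range(108,160,3)])
E
```

```text
0 -12.2 17.5 [ 0.6 -0.   1.1] lag [0.7 0.3 0.1]
0 -12.2 16.2 [1.2 0.1 0.4] lag [0.5 0.1 0.1]
0 -12.2 15.0 [1.6 0.8 1.4] lag [ 1.  -0.1  0.5]
0 -12.2 13.7 [1.6 0.7 5.8] lag [ 1.1 -0.3  1.1]
33.15
(np.int64(192), np.int64(325), np.int64(258))
[(108, 252, 237, 171), (111, 252, 236, 169), (114, 251, 235, 169), (117, 251, 234, 167), (120, 251, 234, 166), (123, 252, 236, 169), (126, 252, 237, 172), (129, 240, 202, 135), (132, 102, 82, 54), (135, 127, 99, 56), (138, 155, 116, 55), (141, 162, 122, 58), (144, 159, 119, 56), (147, 142, 105, 50), (150, 112, 81, 40), (153, 53, 31, 22), (156, 55, 32, 22), (159, 55, 33, 23)]
```

```bash
python3 - <<'E'
from h import *
from bench import *
D=5.3
for ex in np.arange(-.011,.0005,.001):
    f=ego2(0,ex,-ex+.0022,D)
    if np.hypot(f[0],f[2]-4)>11: print("stop"); break
print(get_clock()); wristsnap("wr12"); print(feats("wr12"))
c=np.load("wr12.npz")["color"].astype(int); print([(r,*c[r,240:256].mean(0).astype(int).tolist()) for r in range(120,190,3)])
E
```

```text
0 -11.0 13.2 [0.6 1.2 8.8] lag [ 0.6 -0.5  0.9]
0 -10.0 12.2 [0.9 0.3 9.3] lag [ 0.2 -0.7  0.4]
0 -9.0 11.2 [ 1.8 -1.6  8.7] lag [ 0.3 -0.7  0.2]
0 -8.0 10.2 [ 2.4 -2.8  7.8] lag [ 0.4 -0.5  0.1]
0 -7.0 9.2 [ 5.5 -1.6  5.7] lag [ 1.   0.4 -0.3]
0 -6.0 8.2 [ 5.4 -0.4  5.2] lag [ 0.9  0.7 -0.3]
0 -5.0 7.2 [ 5.7 -0.2  5.8] lag [ 0.8  0.7 -0.1]
0 -4.0 6.2 [ 3.4  1.8 10.5] lag [0.3 0.6 0.6]
0 -3.0 5.2 [ 0.6  4.  16.2] lag [-0.6  0.7  1.5]
stop
35.45Traceback (most recent call last):
  File "<stdin>", line 7, in <module>
  File "h.py", line 64, in feats
    return k.min(),np.where(red)[0].max(),s.max()-s.min()
                                          ~~~~~^^
    return umr_maximum(a, axis, None, out, keepdims, initial, where)
ValueError: zero-size array to reduction operation maximum which has no identity
```

```bash
python3 - <<'E'
from h import *
from bench import *
ego2(0,-.0038,.0066,5.3); hold(.1); print(fr()-b0,get_clock())
d=wristsnap("wr13"); c=d["color"].astype(int); print([(r,*c[r,240:256].mean(0).astype(int).tolist()) for r in range(120,230,3)])
print([(r,*c[r,140:150].mean(0).astype(int).tolist()) for r in range(150,212,4)])
E
```

```text
0 -3.8 6.6 [ 2.5  2.8 10.2] lag [-0.1  0.6  0.3]
[ 2.87627679  2.89505254 11.2001057 ] 35.85
[(120, 251, 235, 166), (123, 251, 233, 165), (126, 251, 233, 165), (129, 250, 232, 163), (132, 250, 231, 162), (135, 249, 229, 161), (138, 248, 228, 158), (141, 249, 230, 160), (144, 250, 231, 162), (147, 251, 233, 165), (150, 214, 172, 113), (153, 142, 106, 50), (156, 153, 114, 53), (159, 149, 111, 52), (162, 136, 101, 48), (165, 105, 76, 38), (168, 52, 30, 21), (171, 49, 29, 20), (174, 47, 28, 20), (177, 47, 28, 19), (180, 47, 28, 19), (183, 49, 30, 20), (186, 50, 30, 20), (189, 100, 53, 34), (192, 249, 225, 159), (195, 247, 225, 161), (198, 247, 224, 161), (201, 247, 223, 160), (204, 247, 224, 160), (207, 249, 229, 165), (210, 142, 54, 39), (213, 125, 27, 23), (216, 128, 28, 24), (219, 128, 26, 23), (222, 129, 28, 24), (225, 129, 27, 23), (228, 133, 29, 25)]
[(150, 199, 159, 102), (154, 53, 31, 21), (158, 53, 33, 21), (162, 47, 28, 19), (166, 49, 29, 20), (170, 50, 29, 20), (174, 49, 29, 20), (178, 50, 30, 21), (182, 51, 31, 20), (186, 53, 32, 21), (190, 124, 91, 59), (194, 244, 217, 155), (198, 244, 218, 156), (202, 244, 218, 156), (206, 245, 219, 156), (210, 143, 141, 116)]
```

```bash
python3 - <<'E'
from h import *
from bench import *
f=ego2(0,-.0030,.0078,5.3); hold(.15); print((fr()-b0).round(1))
if f[2]>5: ego2(0,-.0027,.0088,5.3); hold(.15); print((fr()-b0).round(1))
ungrasp(); print(get_clock(),fr().round(1),get_gripper_width())
Rw=R.from_euler("z",RK[2]).as_matrix()
p=np.array(get_ee_pos()); line_to(p+[0,0,.08],rate=.12); print(fr().round(1))
line_to(p+Rw@[-.10,0,.12],rate=.2,frame=quat(tool_R(RK[2],np.radians(-12)))); print(get_clock(),get_ee_pos())
wristsnap("wr14"); s=snapshot("side"); np.savez("side2.npz",**s)
w=np.load("wr14.npz")["color"]; c=s["color"][155:355,340:480]
im=np.hstack([cv2.resize(w,(400,300)),cv2.resize(c,(400,571),interpolation=cv2.INTER_CUBIC)[:300]]) if 0 else None
A=cv2.resize(w[:,60:452],(400,392),interpolation=cv2.INTER_CUBIC); B=cv2.resize(c,(400,571),interpolation=cv2.INTER_CUBIC)
im=np.zeros((571,800,3),np.uint8); im[:392,:400]=A; im[:,400:]=B; cv2.imwrite("pics/final.png",im[:,:,::-1])
E
```

```text
0 -3.0 7.8 [2.9 0.8 5.9] lag [-0.9  0.5 -0.9]
[2.8 1.7 5.3]
0 -2.7 8.8 [0.6 0.2 1.7] lag [-1.4  0.4 -1.3]
[ 0.8  0.9 -0.1]
37.3833 [-0.2 -0.1 -0.2] 0.08533768497538002
[0.4 0.1 0.1]
38.8917 [0.53414887 0.15562197 0.34672933]
```

View pics/final.png

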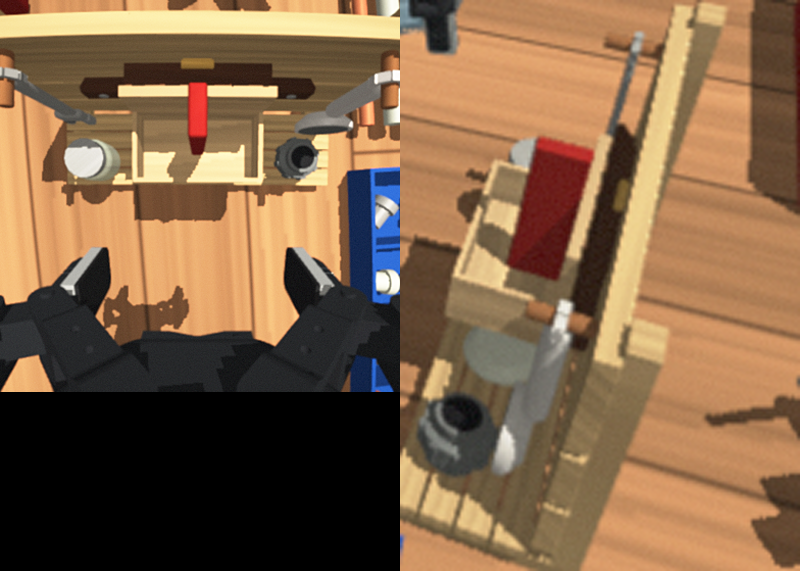

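```bash
python3 - <<'E'
from h import *
v=dict(np.load("wr14.npz")); k=392/400
A=lambda P:((proj(v,P)-[60,0])/k).round(1)
rk=lambda P:place(RK,np.array(P)+[-.003,.0008,-.003])
h=-.0125
print("rack: slat edge, catch nose L/R, cleat front top", A(rk([(0,0,.275),(-.008,.015,.2415+h),(-.008,-.015,.2415+h),(-.02,.12,.216+h),(-.02,-.12,.216+h)])).tolist())
C=np.array([(.0665,.07,.11),(.0665,-.07,.11),(.045,.075,.11),(.045,-.075,.11),(-.01,0,.15),(-.045,.075,.05),(-.045,-.075,.05)])
for n,(dx,dz,p) in {"seated":(0,0,0),"on catch":(-.006,.006,0),"tilt-3":(0,0,-3)}.items():
    Q=R.from_euler("y",np.radians(p)).apply(C-[.0665,0,.0792])+[.0665,0,.0792]
    print(n,A(rk(Q+[-.0665+dx,0,.125+h+dz])).tolist())
c=v["color"].astype(int)
print([(round(r/k),*c[r,245:256].mean(0).astype(int).tolist()) for r in range(40,100,2)])
print([(round(r/k),*c[r,190:225].mean(0).astype(int).tolist()) for r in range(40,100,2)])
E
```

```text
rack: slat edge, catch nose L/R, cleat front top [[197.2, 35.0], [180.8, 68.7], [213.4, 68.7], [79.1, 91.6], [315.2, 91.6]]
seated [[123.1, 63.4], [271.2, 63.4], [117.9, 86.2], [276.4, 86.2], [197.1, 137.5], [132.4, 181.8], [261.8, 181.9]]
on catch [[121.5, 67.2], [272.8, 67.3], [116.2, 90.6], [278.1, 90.6], [197.1, 143.9], [131.3, 187.1], [262.9, 187.1]]
tilt-3 [[123.1, 65.1], [271.2, 65.1], [118.2, 88.3], [276.0, 88.3], [197.1, 142.7], [133.5, 180.5], [260.7, 180.5]]
[(41, 105, 84, 56), (43, 111, 88, 58), (45, 106, 84, 56), (47, 102, 81, 53), (49, 104, 83, 56), (51, 96, 77, 51), (53, 106, 86, 56), (55, 104, 84, 56), (57, 110, 87, 54), (59, 152, 113, 54), (61, 161, 121, 58), (63, 159, 119, 56), (65, 142, 106, 51), (67, 121, 89, 43), (69, 59, 36, 24), (71, 56, 34, 23), (73, 54, 33, 22), (76, 51, 31, 22), (78, 51, 31, 22), (80, 49, 31, 21), (82, 95, 33, 25), (84, 228, 51, 45), (86, 233, 56, 49), (88, 231, 55, 48), (90, 231, 55, 48), (92, 231, 54, 47), (94, 231, 54, 47), (96, 231, 53, 48), (98, 232, 55, 47), (100, 233, 55, 48)]
[(41, 105, 83, 55), (43, 110, 87, 58), (45, 105, 84, 55), (47, 104, 83, 55), (49, 106, 85, 56), (51, 97, 78, 51), (53, 103, 82, 55), (55, 102, 82, 54), (57, 103, 82, 54), (59, 98, 78, 51), (61, 101, 81, 52), (63, 61, 39, 27), (65, 57, 35, 24), (67, 58, 35, 24), (69, 56, 34, 23), (71, 53, 32, 22), (73, 54, 33, 23), (76, 54, 32, 23), (78, 53, 32, 22), (80, 55, 33, 22), (82, 56, 33, 22), (84, 78, 48, 31), (86, 244, 205, 142), (88, 251, 233, 173), (90, 250, 232, 171), (92, 250, 232, 172), (94, 252, 235, 175), (96, 208, 166, 112), (98, 109, 87, 60), (100, 114, 91, 63)]
```

```bash
python3 -c "
from bench import *
hold(.3); print(get_clock(),get_ft_force()); print(job_done())"
```

```text
39.2917 [-1.39941264 -0.26859456  0.15959929]
the job is handed in; nothing more can be done
None
```

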